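# Empty the kitchen scale and hold its recessed reset button

### The arm

A 6-joint arm with a two-finger parallel gripper is mounted at the origin on the work surface. World frame = base frame: x ahead of the robot, y to its left, z up, the work surface at z = 0. Lengths are in mm, angles in rad, forces in N, time in s.
With the tool pointing down it reaches from about 300 to 775 mm from the base axis. Payload 14.6 kg.
Tool frame: the origin (TCP) lies on the centre line of the jaws, within the pads' length; the fingertips stand robot.finger_overhang ahead of it and the grasp point (between the pads) lies 11 mm behind it (robot.finger_overhang is the distance from the TCP to the fingertips, in mm); z points along the fingers, y is the direction in which the jaws open and shut (so a half turn about z gives the same grasp; the last joint's range is limited). The gripper opens to 85 mm and grips with 20 to 120 N. Pads are 22 mm wide; open, the fingers measure 114 mm over their backs; the gripper's body (76 mm by 85 mm) begins 54 mm behind the grasp point. The pads swing forward as they close: fully open they stand 13 mm farther back than shut.
Start: joints at [-1.184, 0.3, 1.521, -0, 1.321, -0.067], TCP at [241.103, -494.327, 239.281] pointing down, gripper open.
Joint ranges: [-3.03, 3.03], [-0.79, 2.21], [0.23, 2.52], [-1.04, 4.18], [0, 3.07], [-2.55, 2.55]. Speed limits (rad/s): [2.22, 2.22, 2.57, 3.14, 3.14, 3.14].

### API

Orientations are given as a unit quaternion [w, x, y, z].
In Python, from cell import robot gives the robot as it stands.
- The arm moves only by the tool arm_command, never from a script. Its argument "plan" is a list that holds one entry, the list of rows, each a list of 5 numbers: the closure, from 0 (fully open) to 1 (shut), then the shift along the tool's x, y, z in cm, then the turn about the tool's z in rad. A call has 1 to 20 rows; each row shifts and turns the commanded pose from where the row before left it, along the tool's axes as they then stand; what a row does not reach is not made up. A row lasts 1/10 s, in which the tool goes at most 50 mm and 8.59 degrees, less where a joint would pass 70% of its speed; a pose out of reach is approached as far as the arm can. A call is refused whole if a number of a shift passes 5 or a number of a turn 0.15, either way. A call with a gripper value outside its range is refused whole. The fingers move at their own pace and stop on an object; the grip force is fixed at half the most. Time passes only in rows, so rows that do not move let the fingers close. It gives the time, the measured TCP pose, the force and the opening at its end, in the units of the state.
- robot.get_state(): the state, without advancing time (a new reading comes with each control period).
- robot.read_camera(name): name is "side" or "top" or "wrist"; returns (picture, depth): 400x640x3 uint8, blue, green, red; 400x640 float32, mm along the optical axis (not along the pixel's ray), 0 where there is no reading.
- robot.calibration(name): a dict with "fov_y" (degrees; the focal length in pixels is half the picture's height over the tangent of half this angle, whatever the lens; pixels are square), "cx", "cy" (the principal point, pixels), "k1" (the pictures are not rectified: a ray, as slopes to the right and down, at radius r is drawn at 1 + k1 r^2 times it, then the intrinsics apply), "pose" (4x4, takes a point from camera to world coordinates). Camera axes: x right, y up, looking along -z (the intrinsics and any distortion apply to the point x, -y, -z); pixel columns grow to the right and rows downward; lengths in mm; the calibration is good to about 2 mm. A picture is of the moment at which its call begins: read the wrist's pose just before it. calibration takes no time and is no camera call; for the wrist camera it gives the pose at the moment of the call.
- robot.close_job(): hands the job in, once; it reports no verdict.
Trained networks look in the newest picture that a camera, given by its name, has taken for a name from the list of things; names that differ only in an ending like _2 or _b are one class to them, and where a whole thing is asked for, a point or a joint stands for the part that bears it (a point fixed in the world has none). Each returns a list of dicts, best first, with "p" (0 to 1); they miss things now and then, are a little off and sometimes report something else, mostly with a low value. They report only what shows in the picture. A call takes as long as a camera call. They do not tell look-alikes from the thing itself.
- robot.boxes_of(camera, query): "bbox" ([left, top, right, bottom] in pixels, round what is visible of it).
- robot.silhouettes(camera, query): "mask" (400x640 bool, what is visible of it) and "bbox" ([left, top, right, bottom] in pixels, round what is visible of it).
- robot.mark_of(camera, query): "pixel" ([column, row] in pixels: a listed point, or the origin of a listed thing).
The state is a dict: "time": time; "joint_pos": joint angles; "dq": joint speeds; "joint_torque": joint torques, N m; "tcp_pos": TCP position; "orientation": TCP orientation; "force": force on the tool from outside, world axes, zero at the start; "ft_torque": the same for the moment, N m; "gripper_width": finger opening in mm.
Only numpy, scipy, OpenCV 4.12 (cv2) and the standard library are available. Lean on these libraries where they do the work, as an engineer would, in place of code of your own. Each camera call takes 0.05 s, during which the arm holds its last target. There are 200 camera calls.

### The job

The kitchen scale has to be reset with an empty pan: take the measuring scoop off the pan and hang it by its eye on the hook of the utensil stand, leaving it hanging freely. Then take the reset pin out of its block, reach it through the small orange-framed hole in the scale's deck and hold the red button inside fully down; finish while still gripping the pin and holding the button down. Do not press the button before the scoop hangs, and do not disturb the jars, bottles and tumbler.

Things in the scene. Friction and masses are not known exactly. Their poses are not given: they have to be found in the camera images.
- scale: White kitchen scale, fixed to the counter, 250 (x) x 180 (y) mm. Origin: centre of its underside; its -x end is the low control deck (top at 45 mm, hollow below, 74 mm deep in x) with a dark display and, framed in orange, a small round hole. Behind the deck the round steel pan: 156 mm dia, top at 62 mm, centred at (35, 0) mm. The pan's rim starts 49 mm from the hole.
- scale_hole (a point): Centre of the hole in the deck, on the deck's top face (height 45 mm). Round, 15 mm dia, through a 6 mm deck, vertical. At (-92, 35, 45) mm in the scale's frame. Straight below, 20 mm under the deck's top, is the top of a red button, 13 mm dia.
- reset_button (a joint): How far the red button under the hole is pressed down, in m: 0 free, 0.005 fully down against its stop. Its spring takes about 2 N to start and 5 N fully down.
- scoop: Measuring scoop standing upright on the pan, 56 to 91 g. Steel cup 50 mm dia at the rim, 34 mm high; from its rim a level blue handle runs along the scoop's own +x (x = 23 to 90 mm), 14 mm wide, 5 mm thick, mid height 31 mm, ending in a ring-shaped eye. Origin: centre of the cup's underside; z up. Centre of mass within 15 mm of the cup's axis.
- scoop_grip (a point): Point on the handle, at (45, 0, 31) mm in the scoop's frame, handy for a grasp across its 14 mm width (20 mm beyond the cup's rim).
- scoop_eye (a point): Centre of the eye at the handle's end, at (105, 0, 31) mm in the scoop's frame. Round bar 6 mm thick bent into a flat ring in the handle's plane, 26 mm inside and 38 mm outside dia.
- hook_stand: Utensil stand, fixed: round wooden foot 120 mm dia, upright steel post 14 mm dia, 208 mm high with a 20 mm wooden ball on top. From the post at height 190 mm a level steel hook arm, 7 mm thick, runs 70 mm along the stand's own -x and then turns straight up to its tip. Origin: centre of the foot's underside.
- hook_tip (a point): Top end of the upturned hook, 221.5 mm above the counter; the upturned part is vertical, 7 mm thick, and rises 28 mm above the arm's upper face.
- hook_seat (a point): Point on the axis of the level hook arm, 30 mm behind the upturn, 40 mm from the post axis, height 190 mm; axes as the stand's.
- pin_block: Fixed wooden block 60 x 60 x 55 mm high with one hole 10 mm dia, 50 mm deep, in the middle of its top. Origin: centre of its underside.
- pin: Reset pin, standing upright in the block's hole, tip down, 36 to 59 g: steel shaft 6 mm dia and 45 mm long, then an orange round handle 20 mm dia and 60 mm long (whole length 105 mm). Origin: the tip; z up along the pin. At the start the handle's lower shoulder rests on the block's top and the tip is 10 mm above the counter.
- pin_grip (a point): Point on the pin's axis, 80 mm from the tip: 35 mm above the shoulder, 25 mm below the handle's top.
- pin_tip (a point): Tip of the pin's shaft.
- sugar_jar: Bystander: large clear storage jar with pale contents and a wooden lid, 100 dia x 103 high mm, standing loose on the counter. Origin: centre of its underside.
- salt_jar: Bystander: second jar like sugar_jar, 100 dia x 103 high mm, standing loose on the counter. Origin: centre of its underside.
- spice_jar: Bystander: small orange spice jar with a red cap, 42 dia x 85 high mm, standing loose on the counter. Origin: centre of its underside.
- soy_bottle: Bystander: brown glass bottle with a red cap, 64 dia x 200 high mm, standing loose on the counter. Origin: centre of its underside.
- oil_bottle: Bystander: green glass bottle with a green cap, 60 dia x 180 high mm, standing loose on the counter. Origin: centre of its underside.
- tumbler: Bystander: clear glass tumbler, 72 dia x 110 high mm, standing loose on the counter. Origin: centre of its underside.
There are look-alikes about, which are no part of the job. What is shaped like the scoop but pink or turquoise is not meant.

How it is judged (in metres and radians):
On the way, in this order (a step that is already met when the one before it is completed fails the run):
1. the scoop hangs freely by its eye on the hook, let go and at rest (x of scoop_eye in the frame of hook_seat between -0.04 and 0.04 m and y of scoop_eye in the frame of hook_seat between -0.02 and 0.02 m and z of scoop_eye in the frame of hook_seat between -0.022 and 0.005 m and angle between scoop's own x axis and vertical below 0.6 rad and contact force between scoop and hook_stand above 0.15 N and contact force between scoop and the arm below 0.1 N and contact force between scoop and the fingers below 0.1 N and linear speed of scoop below 0.08 m/s), for 0.3 s.
2. the pin, held in the gripper, reaches through the hole and holds the button fully down (value of joint reset_button above 0.004 m and z of pin_tip in the frame of scale_hole below -0.015 m and horizontal distance between pin_tip and scale_hole below 0.009 m and contact force between pin and scale above 2 N and contact force between pin and the fingers above 3 N), for 0.3 s.
At the end, for the whole second after the job is handed in: Gripper holds the pin (over 3 N); its tip is 15 mm or more below the deck top in the hole and presses the button at least 4 of 5 mm with over 2 N; the scoop hangs on the hook arm by its eye (20 mm sideways, -22 to +5 mm in height), within 0.6 rad of vertical, untouched by the robot (all of step 2 and x of scoop_eye in the frame of hook_seat between -0.04 and 0.04 m and y of scoop_eye in the frame of hook_seat between -0.02 and 0.02 m and z of scoop_eye in the frame of hook_seat between -0.022 and 0.005 m and angle between scoop's own x axis and vertical below 0.6 rad and contact force between scoop and hook_stand above 0.15 N and contact force between scoop and the arm below 0.1 N and contact force between scoop and the fingers below 0.1 N); the arm keeps its last pose, push and grip.
It fails at once if the button is pressed before the scoop has been hung up (value of joint reset_button above 0.0025 m and (height (world z) of scoop_eye below 0.16 m or horizontal distance between scoop_eye and hook_seat above 0.055 m)).
It fails at once if a jar, bottle or the tumbler is shifted by more than 40 mm or tipped (distance of any of sugar_jar, salt_jar, spice_jar, soy_bottle, oil_bottle, tumbler from where it was at the start of the episode above 0.04 m or angle between any of sugar_jar, salt_jar, spice_jar, soy_bottle, oil_bottle, tumbler's own z axis and vertical above 0.4 rad).
It also fails if it takes over 67 s, if anything falls off the work surface, if the arm or the gripper's body presses on something with over 40 N, if the wrist force passes 120 N, or if a joint passes its speed limit or range.

## Working session

There is one attempt and no reset: what is moved stays moved. The work goes in short steps, Python scripts to look and compute and a tool call to move; the robot and the scene stay as the last step left them, time stands still between calls to the robot, and variables do not carry over. Pictures are saved under pics/ and viewed, about 8 in all and at most 12, crops included, and the job is handed in when it is done.

Besides the shell and the picture viewer there is one more tool, called after ">>>" as name(argument=value, ...) on one line, values as JSON. arm_command: Moves the arm, as the interface text tells. Its arguments: {"type":"object","properties":{"plan":{"type":"array"}},"required":["plan"]}

```bash
mkdir -p pics; ls; cat > h.py <<'E'
import numpy as np, cv2
from cell import robot
def K(c):
    f=200/np.tan(np.radians(c["fov_y"])/2); return f,np.array([[f,0,c["cx"]],[0,f,c["cy"]],[0,0,1.]]),np.array([c["k1"],0,0,0,0.])
def ray(cam,px,c=None):
    c=c or robot.calibration(cam); f,k,d=K(c)
    u=cv2.undistortPoints(np.array([[px]],float),k,d)[0,0]
    P=np.array(c["pose"]); return P[:3,3],P[:3,:3]@np.array([u[0],-u[1],-1.])
def atz(cam,px,z,c=None):
    o,r=ray(cam,px,c); return o+r*(z-o[2])/r[2]
def proj(cam,p,c=None):
    c=c or robot.calibration(cam); f,k,d=K(c); P=np.array(c["pose"])
    q=P[:3,:3].T@(np.array(p,float)-P[:3,3]); q=q*[1,-1,-1]
    return cv2.projectPoints(q.reshape(1,3),np.zeros(3),np.zeros(3),k,d)[0].ravel()
def cloud(cam,dep,c=None):
    c=c or robot.calibration(cam); f,k,d=K(c)
    v,u=np.mgrid[0:400,0:640]; uv=np.stack([u,v],-1).reshape(-1,1,2).astype(float)
    n=cv2.undistortPoints(uv,k,d)[:,0]; P=np.array(c["pose"])
    q=np.c_[n[:,0],-n[:,1],-np.ones(len(n))]*dep.reshape(-1,1)
    return (q@P[:3,:3].T+P[:3,3]).reshape(400,640,3)
E
python3 - <<'E'
from h import *
print(robot.finger_overhang, robot.get_state())
ims=[]
for c in("top","side"):
    im,d=robot.read_camera(c); np.save(f"pics/{c}.npy",d); cv2.imwrite(f"pics/{c}1.png",im)
    np.save(f"pics/{c}im.npy",im)
    print(c,np.round(np.array(robot.calibration(c)["pose"]),2).tolist())
    for q in("scoop","scoop_grip","scoop_eye","scale","scale_hole","hook_stand","hook_tip","hook_seat","pin_block","pin","pin_grip","sugar_jar","salt_jar","spice_jar","soy_bottle","oil_bottle","tumbler"):
        r=robot.mark_of(c,q); print(q,[(round(x["p"],2),np.round(x["pixel"]).tolist()) for x in r[:4]])
E
```

```text
pics
8.0 {'time': 0.0, 'joint_pos': array([-1.18361038e+00,  3.00493996e-01,  1.52160840e+00, -1.97026744e-05,
        1.32071878e+00, -6.66033760e-02]), 'dq': array([ 0.00112905,  0.00088377,  0.0016513 ,  0.00070594,  0.00137776,
       -0.00075425]), 'joint_torque': array([ 1.99984614e-03, -5.43502164e+01, -3.61790407e+01,  4.59681701e-06,
        3.99994547e-03,  5.87837150e-06]), 'tcp_pos': array([ 241.0071734 , -494.11817841,  238.69719891]), 'orientation': array([-6.04862798e-04,  9.74368913e-01,  2.24955204e-01, -1.07460538e-04]), 'force': array([ 0.88809574, -0.47139014, -0.54027139]), 'ft_torque': array([-0.01085616, -0.00354121,  0.01307638]), 'gripper_width': 85.40679813240256}
top [[-0.02, 0.99, -0.15, 388.62], [-1.0, -0.02, -0.01, -8.66], [-0.02, 0.15, 0.99, 1166.98], [0.0, 0.0, 0.0, 1.0]]
scoop [(0.83, [439.0, 254.0]), (0.71, [371.0, 186.0]), (0.69, [280.0, 289.0])]
scoop_grip [(0.92, [358.0, 178.0]), (0.87, [436.0, 268.0]), (0.86, [267.0, 290.0]), (0.2, [288.0, 239.0])]
scoop_eye [(0.87, [243.0, 296.0]), (0.83, [346.0, 167.0]), (0.69, [437.0, 289.0])]
scale [(0.62, [3
[... 723 characters left out ...]
0])]
scoop_grip [(0.98, [395.0, 302.0]), (0.71, [402.0, 175.0]), (0.67, [297.0, 185.0])]
scoop_eye [(0.83, [394.0, 324.0]), (0.76, [278.0, 197.0]), (0.66, [417.0, 178.0])]
scale [(0.69, [317.0, 209.0])]
scale_hole [(0.94, [351.0, 206.0])]
hook_stand [(0.67, [258.0, 299.0])]
hook_tip [(0.75, [275.0, 239.0]), (0.35, [309.0, 150.0]), (0.22, [339.0, 258.0])]
hook_seat [(0.79, [266.0, 247.0])]
pin_block [(0.87, [342.0, 279.0])]
pin [(0.52, [338.0, 277.0])]
pin_grip [(0.52, [342.0, 258.0])]
sugar_jar [(0.75, [349.0, 152.0])]
salt_jar []
spice_jar [(0.89, [318.0, 348.0]), (0.56, [276.0, 238.0])]
soy_bottle [(0.94, [259.0, 191.0])]
oil_bottle [(0.83, [203.0, 367.0])]
tumbler [(0.66, [242.0, 226.0])]
```

```bash
python3 - <<'E'
from h import *
for c,(x0,y0,x1,y1) in {"top":(170,110,490,350),"side":(180,110,500,350)}.items():
    im=np.load(f"pics/{c}im.npy")[y0:y1,x0:x1]
    cv2.imwrite(f"pics/{c}crop.png",cv2.resize(im,None,fx=2.5,fy=2.5,interpolation=cv2.INTER_CUBIC))
d=np.load("pics/top.npy"); C=cloud("top",d); np.save("pics/C.npy",C)
for n,p,z in [("scoop",(371,186),80),("grip",(358,178),93),("eye",(346,167),93),("hole",(372,230),45),("tip",(243,194),221.5),("seat",(241,180),190),("stand",(249,182),0),("block",(287,240),0),("pingrip",(286,242),90),("sug",(471,208),0),("salt",(459,165),0),("spice",(225,243),0),("soy",(381,138),0),("oil",(191,170),0),("tumb",(321,141),0),("pink?",(439,254),0),("scale",(366,203),0)]:
    print(n,np.round(atz("top",p,z)),"cloud",np.round(C[p[1],p[0]]))
for n,p,z in [("scoop",(310,191),62),("grip",(297,185),93),("eye",(278,197),93),("hole",(351,206),45),("tip",(275,239),221.5),("seat",(266,247),190),("block",(342,279),0),("pingrip",(342,258),90),("oil",(203,367),0)]:
    print("side",n,np.round(atz("side",p,z)))
E
```

```text
scoop [ 587. -136.   80.] cloud [ 590. -138.   66.]
grip [610. -97.  93.] cloud [610. -97.  92.]
eye [645. -62.  93.] cloud [656. -64.  47.]
hole [ 456. -138.   45.] cloud [ 456. -138.   45.]
tip [548. 219. 222.] cloud [552. 225. 194.]
seat [592. 232. 190.] cloud [592. 232. 191.]
stand [624. 253.   0.] cloud [618. 246.  30.]
block [433. 129.   0.] cloud [428. 115. 116.]
pingrip [424. 121.  90.] cloud [424. 122.  80.]
sug [ 523. -463.    0.] cloud [ 511. -424.  102.]
salt [ 665. -436.    0.] cloud [ 639. -396.  108.]
spice [427. 327.   0.] cloud [426. 316.  40.]
soy [ 763. -185.    0.] cloud [ 743. -176.   61.]
oil [669. 445.   0.] cloud [655. 422.  60.]
tumb [758.  14.   0.] cloud [727.  12.  95.]
pink? [ 379. -351.    0.] cloud [ 379. -349.    6.]
scale [ 546. -128.    0.] cloud [ 538. -121.   63.]
side scoop [ 582. -138.   62.]
side grip [ 616. -120.   93.]
side eye [655. -55.  93.]
side hole [ 451. -118.   45.]
side tip [563. 228. 222.]
side seat [587. 228. 190.]
side block [426. 124.   0.]
side pingrip [426. 132.  90.]
side oil [680. 447.   0.]
```

View pics/topcrop.png

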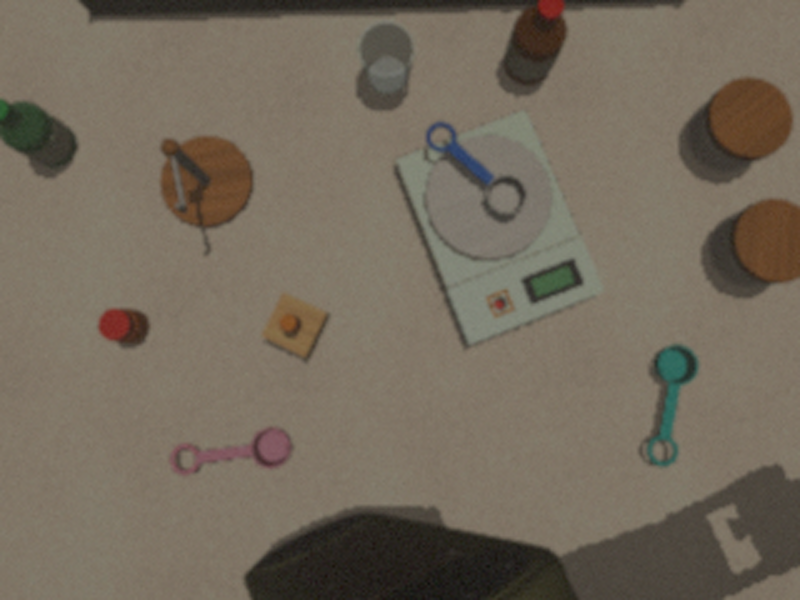

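View pics/sidecrop.png

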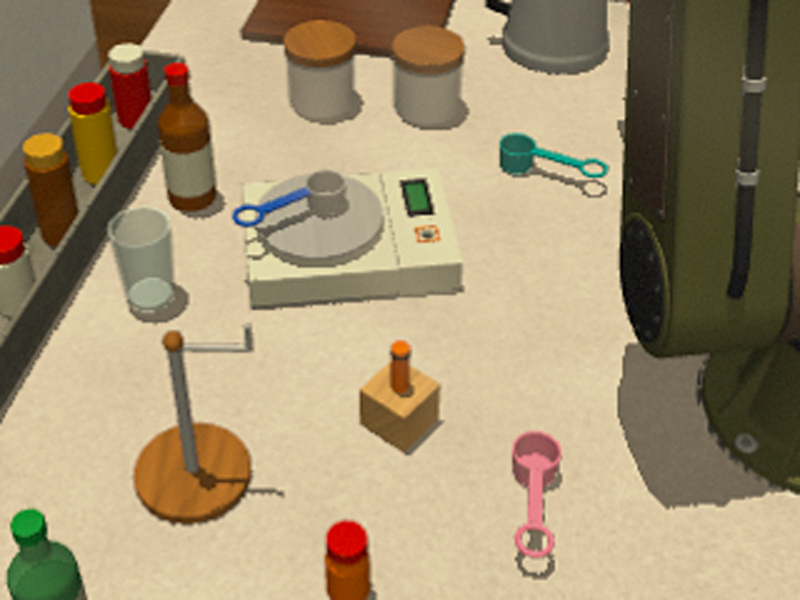

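The blue scoop, with its eye at top px (346,165) and cup at (371,189), stands on the pan. It is the one meant. The pink one (243..280, 290) and the turquoise one (437..439, 254..289) lie on the counter and are look-alikes. The hook points toward the robot, the pin stands in its block at (286,240), and the hole's orange frame is at (370,231). Next I refine the positions.

```bash
python3 - <<'E'
from h import *
crop=None
for c in("top","side"):
    im=np.load(f"pics/{c}im.npy"); C=cloud(c,np.load(f"pics/{c}.npy")); hsv=cv2.cvtColor(im,cv2.COLOR_BGR2HSV)
    X,Y,Z=C[...,0],C[...,1],C[...,2]
    b=(hsv[...,0]>105)&(hsv[...,0]<130)&(hsv[...,1]>110)&(Z>80)&(Z<105)&(abs(X-620)<70)&(abs(Y+90)<80)
    vs,us=np.nonzero(b)
    P=np.array([atz(c,(u,v),94)[:2] for u,v in zip(us,vs)]); m=P.mean(0)
    w=np.linalg.svd(P-m)[2][0]; w*=np.sign(w[0]); t=(P-m)@w
    e=P[t>t.max()-38]; print(c,"blue n",len(P),"mean",m,"yaw",np.degrees(np.arctan2(w[1],w[0])),"end",m+w*t.max(),"eye=end-19:",m+w*(t.max()-19),"len",np.ptp(t),"z",np.median(Z[b]))
    e=P[t>t.max()-36]; print(" eye bbox mid",(e.max(0)+e.min(0))/2)
    for nm,s in [("arm",(Z>182)&(Z<200)),("up",(Z>203)&(Z<230)),("post",(Z>80)&(Z<180))]:
        s=s&(abs(X-600)<80)&(abs(Y-240)<60); q=C[s]; print(c,nm,len(q),q.mean(0).round(1) if len(q) else"", (q[np.argmin(q[:,0])].round(),q[np.argmax(q[:,0])].round()) if len(q) else "")
    s=(Z>20)&(Z<45)&(abs(X-620)<80)&(abs(Y-250)<80);
    s=(Z>100)&(Z<125)&(abs(X-428)<30)&(abs(Y-120)<30); q=C[s]; print(c,"pin",len(q),q.mean(0).round(1))
    s=(Z>108)&(Z<125)&(abs(X-428)<30)&(abs(Y-120)<30); q=C[s]; print(c,"pintop",len(q),q.mean(0).round(1) if len(q) else "")
    s=(Z>48)&(Z<60)&(abs(X-428)<50)&(abs(Y-120)<50); q=C[s][:,:2].astype(np.float32); print(c,"block",cv2.minAreaRect(q))
    s=(abs(Z-45)<5)&(hsv[...,0]<20)&(hsv[...,1]>130)&(abs(X-455)<40)&(abs(Y+135)<40); vs,us=np.nonzero(s)
    P=np.array([atz(c,(u,v),45)[:2] for u,v in zip(us,vs)],np.float32); print(c,"frame",len(P),cv2.minAreaRect(P) if len(P) else "")
    s=(Z>38)&(Z<70)&(abs(X-540)<170)&(abs(Y+130)<150); s=cv2.morphologyEx(s.astype(np.uint8),cv2.MORPH_OPEN,np.ones((5,5))).astype(bool);q=C[s][:,:2].astype(np.float32); print(c,"scale",cv2.minAreaRect(q))
im,d=robot.read_camera("top")
i=np.vstack([cv2.resize(np.load("pics/topim.npy")[y:y+50,x:x+120],None,fx=6,fy=6) for x,y in((320,150),(220,160))])
cv2.imwrite("pics/c3.png",i)
E
```

```text
top blue n 69 mean [620.39293392 -94.88124872] yaw 46.150412535834334 end [641.0520612  -73.37539872] eye=end-19: [627.88947732 -87.07745644] len 62.08339155163202 z 96.14863934505024
 eye bbox mid [630.15211038 -85.44654582]
top arm 56 [589.9 233.2 193.1] (array([552., 225., 194.]), array([629., 233., 199.]))
top up 45 [605.8 236.9 208.5] (array([551., 226., 203.]), array([631., 243., 203.]))
top post 47 [619.3 237.3 130.7] (array([616., 239.,  87.]), array([625., 235., 156.]))
top pin 42 [433.8 121.5 115.3]
top pintop 41 [434.  121.6 115.6]
top block ((433.89923095703125, 122.30815887451172), (60.16294860839844, 59.3317985534668), 62.645790100097656)
top frame 0 
top scale ((553.2406005859375, -131.06375122070312), (249.84532165527344, 181.48684692382812), 20.268695831298828)
side blue n 106 mean [634.10939256 -81.01830116] yaw 46.780738225440984 end [665.1835166  -47.95000491] eye=end-19: [652.17246607 -61.79603554] len 95.60698454274392 z 95.29334822204305
 eye bbox mid [653.558066   -59.37168576]
side arm 119 [590.8 236.9 191.9] (array([551., 227., 191.]), array([631., 247., 199.]))
side up 51 [593.8 236.8 209. ] (array([551., 228., 218.]), array([630., 239., 204.]))
side post 164 [620.4 245.3 131.6] (array([615., 242.,  85.]), array([629., 243.,  94.]))
side pin 63 [432.5 125.8 111.6]
side pintop 48 [432.7 125.1 113.9]
side block ((433.0601806640625, 123.51058197021484), (63.3616828918457, 62.583900451660156), 64.1766586303711)
side frame 29 ((454.7751159667969, -130.5301513671875), (26.899967193603516, 27.194438934326172), 13.064214706420898)
side scale ((551.53515625, -130.78736877441406), (250.5411376953125, 186.73272705078125), 20.17262840270996)
```

View pics/c3.png

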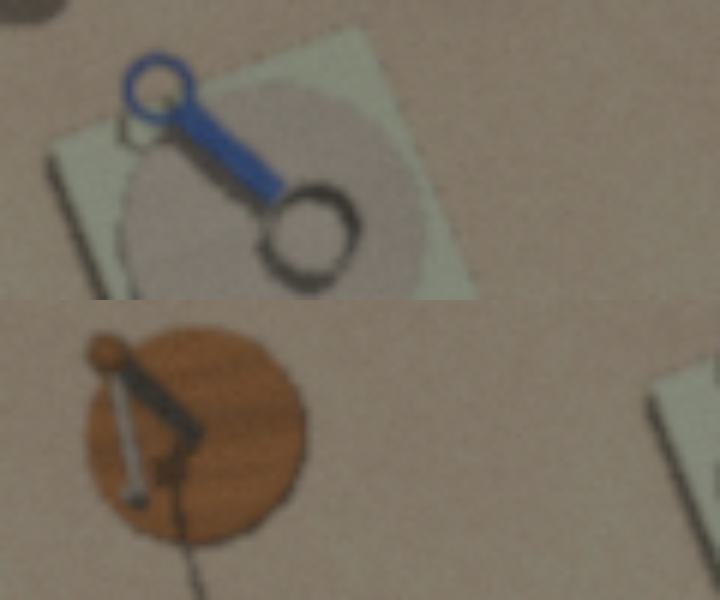

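The crop confirms the blue scoop (eye at px (346.3,164.7), cup at (372,189.5)). It also shows the hook from the ball at (238,168.7) to the upturn at (242.2,192.8).

```bash
python3 - <<'E'
from h import *
from scipy.spatial.transform import Rotation as R
e=atz("top",(346.3,164.7),93); c=atz("top",(372,189.5),95)
print("eye",e,"cup",c,"yaw",np.degrees(np.arctan2(*(e-c)[1::-1])),np.hypot(*(e-c)[:2]))
# side: eye crop(248,214)/2.5+(180,110); cup rim (327,183)
e2=atz("side",(180+248/2.5,110+215/2.5),93);c2=atz("side",(180+327/2.5,110+182/2.5),95)
print("side eye",e2,"cup",c2,"yaw",np.degrees(np.arctan2(*(e2-c2)[1::-1])),np.hypot(*(e2-c2)[:2]))
print("top upturn",atz("top",(242.2,192.8),215),"ball",atz("top",(238,168.7),216))
print("side upturn",atz("side",(180+248/2.5,110+328/2.5),221),"ball",atz("side",(180+173/2.5,110+341/2.5),216))
for k in("top","side"):
    C=cloud(k,np.load(f"pics/{k}.npy")); X,Y,Z=C[...,0],C[...,1],C[...,2]
    q=C[(Z>186)&(Z<198)&(X>545)&(X<612)&(abs(Y-235)<25)]; f=np.polyfit(q[:,0],q[:,1],1); print(k,"arm line yaw",np.degrees(np.arctan(f[0])),"y@551",np.polyval(f,551),"y@590",np.polyval(f,590), q[:,0].min())
    q=C[(Z>201)&(X<575)&(X>530)&(abs(Y-230)<25)]; print("upturn",q.mean(0),len(q))
    q=C[(Z>10)&(Z<28)&(abs(X-620)<75)&(abs(Y-245)<75)][:,:2].astype(np.float32); print("foot",cv2.minEnclosingCircle(q))
s=robot.get_state(); q=s["orientation"]; print(R.from_quat(np.r_[q[1:],q[0]]).as_matrix().round(3), s["tcp_pos"],s["time"])
E
```

```text
eye [651.96321743 -62.96148913  93.        ] cup [ 573.75454632 -137.2448221    95.        ] yaw 43.52545938800861 107.8638484067093
side eye [652.75182001 -60.10893228  93.        ] cup [ 578.11305553 -137.24400468   95.        ] yaw 45.94229028952402 107.33482452707241
top upturn [551.95893652 222.29988578 215.        ] ball [617.75302027 234.36150659 216.        ]
side upturn [551.75654947 231.69454818 221.        ] ball [614.48904699 258.01312765 216.        ]
top arm line yaw 12.54066065577024 y@551 225.18234391541506 y@590 233.85747743824396 552.1888678359916
upturn [553.52783583 225.52357815 215.94922135] 11
foot ((623.197265625, 241.26731872558594), 60.05790328979492)
side arm line yaw 10.0326600271745 y@551 228.24635908082894 y@590 235.14603579820132 550.8521219752281
upturn [553.88832227 228.27067436 212.69399698] 22
foot ((623.1677856445312, 242.97801208496094), 61.93770217895508)
[[ 0.899  0.438 -0.   ]
 [ 0.438 -0.899  0.   ]
 [-0.    -0.    -1.   ]] [ 241.10440969 -494.31989981  239.28402811] 1.85
```

>>> arm_command(plan=[[[0.4,0,0,0,-0.11],[0.4,0,0,0,-0.11],[0.4,0,0,0,-0.11],[0.4,4.13,-0.11,0.45,0],[0.4,4.13,-0.11,0.45,0],[0.4,4.13,-0.11,0.45,0],[0.4,4.13,-0.11,0.45,0],[0.4,4.13,-0.11,0.45,0],[0.4,4.13,-0.11,0.45,0],[0.4,4.13,-0.11,0.45,0],[0.4,4.13,-0.11,0.45,0],[0.4,4.13,-0.11,0.45,0],[0.4,4.13,-0.11,0.45,0],[0.4,4.13,-0.11,0.45,0],[0.4,4.13,-0.11,0.45,0],[0.4,4.13,-0.11,0.45,0],[0.4,0,0,0,0],[0.4,0,0,0,0]]])

```text
time: 3.65
tcp_pos: [611.3, -104.6, 180.3]
orientation: [-0.0, 0.924, 0.383, -0.0]
force: [-0.9, -0.3, 0.2]
gripper_width: 51.2
```

```bash
cat >> h.py <<'E'
from scipy.spatial.transform import Rotation as R
def tool():
    s=robot.get_state(); q=s["orientation"]; return s["tcp_pos"],R.from_quat(np.r_[q[1:],q[0]]).as_matrix()
def delta(target):
    p,M=tool(); return (M.T@(np.array(target,float)-p)/10).round(2)
def yaw():
    _,M=tool(); return np.degrees(np.arctan2(M[1,0],M[0,0]))
E
python3 - <<'E'
from h import *
c=robot.calibration("wrist"); im,d=robot.read_camera("wrist"); np.save("pics/wim.npy",im); np.save("pics/w.npy",d)
C=cloud("wrist",d,c); X,Y,Z=C[...,0],C[...,1],C[...,2]; hsv=cv2.cvtColor(im,cv2.COLOR_BGR2HSV)
b=(hsv[...,0]>105)&(hsv[...,0]<130)&(hsv[...,1]>110)&(Z>85)&(Z<105)
v,u=np.nonzero(b); P=np.array([atz("wrist",(a,e),94,c)[:2] for a,e in zip(u[::5],v[::5])]); m=P.mean(0); w=np.linalg.svd(P-m,full_matrices=False)[2][0]; w*=np.sign(w[0]); t=(P-m)@w
print(len(u),m,np.degrees(np.arctan2(w[1],w[0])),"end",m+w*t.max(),"eye",m+w*(t.max()-19),"len",np.ptp(t),np.median(Z[b]))
h=P[(t<t.max()-45)]; print("handle mid offset",np.median((h-m)@[-w[1],w[0]]))
for q in("scoop_grip","scoop_eye"):
    print(q,[(round(x["p"],2),atz("wrist",x["pixel"],93,c).round(1)) for x in robot.mark_of("wrist",q)])
cv2.imwrite("pics/w1.png",im)
print(c["pose"],yaw())
E
```

```text
2374 [633.45236437 -82.64493887] 46.94141151603091 end [665.25844242 -48.60694451] eye [652.28627112 -62.48940725] len 98.73002030852132 95.47597165046807
handle mid offset 0.10046945751644785
scoop_grip [(0.85, array([ 611. , -105.7,   93. ])), (0.65, array([ 582.7, -109. ,   93. ]))]
scoop_eye [(0.71, array([655.8, -58. ,  93. ]))]
[[ 7.06651440e-01  6.80193039e-01  1.94887588e-01  6.60931919e+02]
 [-7.07560436e-01  6.79863058e-01  1.92728958e-01 -5.56251703e+01]
 [-1.40397565e-03 -2.74086942e-01  9.61703893e-01  3.14818517e+02]
 [ 0.00000000e+00  0.00000000e+00  0.00000000e+00  1.00000000e+00]] 44.84597897221402
```

View pics/w1.png

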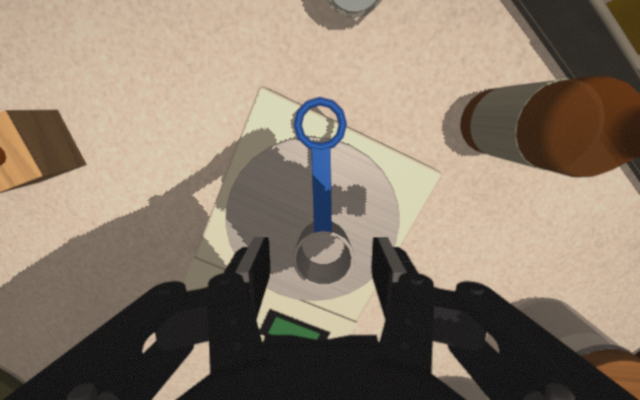

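The wrist view shows the blue ring at (320,123), with the handle running straight down between the fingers to the cup at (323,255). The tool is aligned, so I descend and grip.

>>> arm_command(plan=[[[0.4,-0.12,0.12,1.96,-0.036],[0.4,0,0,1.96,0],[0.4,0,0,1.96,0],[0.4,0,0,1.96,0],[0.4,0,0,1.96,0],[0.4,0,0,0,0],[1,0,0,0,0],[1,0,0,0,0],[1,0,0,0,0],[1,0,0,0,0],[1,0,0,0,0],[1,0,0,0,0],[1,0,0,0,0],[1,0,0,-1,0],[1,0,0,-2,0],[1,0,0,-3,0],[1,0,0,-3,0],[1,0,0,-3,0],[1,0,0,0,0]]])

```text
time: 5.7
tcp_pos: [612.4, -107.1, 207.9]
orientation: [0.002, 0.917, 0.399, 0.003]
force: [1.0, -0.5, -0.5]
gripper_width: 12.3
```

```bash
cat > eye.py <<'E'
from h import *
def eye():
    p,M=tool(); c=robot.calibration("wrist"); im,d=robot.read_camera("wrist")
    C=cloud("wrist",d,c); hsv=cv2.cvtColor(im,cv2.COLOR_BGR2HSV)
    b=(hsv[...,0]>105)&(hsv[...,0]<130)&(hsv[...,1]>110)&(d>0)
    n,l,st,_=cv2.connectedComponentsWithStats(b.astype(np.uint8)); b=l==1+st[1:,4].argmax()
    P=C[b]; T=(P-p)@M
    T=T[abs(T[:,2]-np.median(T[:,2]))<25]
    f=np.polyfit(T[:,0],T[:,2],1); g=np.polyfit(T[:,0],T[:,1],1)
    xe=np.percentile(T[:,0],99.7)-19; r=T[T[:,0]>xe-8]
    e=np.array([xe,(r[:,1].min()+r[:,1].max())/2,np.polyval(f,xe)+2.7])
    print("n",len(T),"eye tool",e.round(1),"pitch slope",f[0].round(3),"yawslope",g[0].round(3),"world eye",(p+M@e).round(1),"tcp",p.round(1),"yaw",yaw().round(2),robot.get_state()["gripper_width"])
    return im,d,e
if __name__=="__main__": eye()
E
python3 - <<'E'
from eye import *
im,d,e=eye(); cv2.imwrite("pics/w2.png",im)
print("hook tip in tool frame", delta([553.8,226.8,221.5]))
E
```

```text
n 7152 eye tool [60.3  0.9 -8.3] pitch slope 0.002 yawslope 0.007 world eye [654.2 -63.6 216.4] tcp [ 612.4 -107.1  207.9] yaw 46.97 12.464167607272163
hook tip in tool frame [ 20.44 -27.    -1.67]
```

View pics/w2.png

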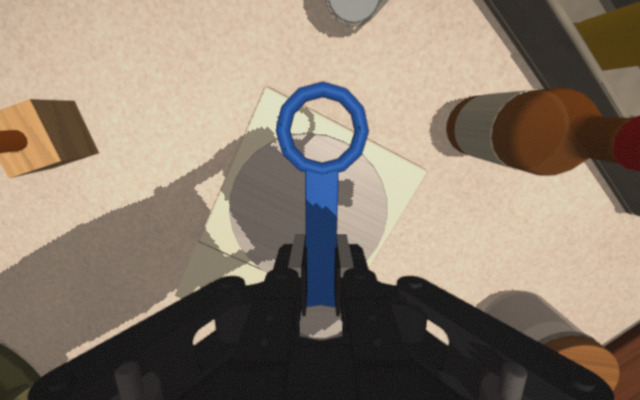

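The ring is at (322,128) and the handle is clamped squarely, pitch level. Next: rise, turn, and carry it over the hook.

>>> arm_command(plan=[[[1,0,0,-1,0],[1,0,0,-1,0.1],[1,0,0,-0.9,0.1],[1,0,0,0,0.1],[1,0,0,0,0.1],[1,0,0,0,0.1],[1,0,0,0,0.103],[1,-0.3,-1.5,0,0],[1,-0.3,-3,0,0],[1,-0.5,-3.5,0,0],[1,-0.5,-3.5,0,0],[1,-0.5,-3.5,0,0],[1,-0.5,-3.5,0,0],[1,-0.5,-3.5,0,0],[1,-0.5,-3.5,0,0],[1,-0.4,-3.5,0,0],[1,-0.4,-3,0,0],[1,-0.18,-1.97,0,0],[1,0,0,0,0],[1,0,0,0,0]]])

```text
time: 7.75
tcp_pos: [492.9, 215.2, 231.6]
orientation: [0.0, 0.994, 0.109, -0.0]
force: [0.2, -0.5, -1.0]
gripper_width: 12.1
```

```bash
python3 - <<'E'
from eye import *
im,d,e=eye(); cv2.imwrite("pics/w3.png",im)
c=robot.calibration("wrist"); C=cloud("wrist",d,c); X,Y,Z=C[...,0],C[...,1],C[...,2]
print("tip proj",proj("wrist",[553.8,226.8,221.5],c), robot.get_state()["time"])
hsv=cv2.cvtColor(im,cv2.COLOR_BGR2HSV); g=hsv[...,1]<90
q=C[(Z>186)&(Z<198)&(abs(Y-235)<30)&(X>560)&(X<610)&g]
if len(q)>20:
    f=np.polyfit(q[:,0],q[:,1],1); print("arm",len(q),np.degrees(np.arctan(f[0])),np.polyval(f,553.8),np.polyval(f,590))
q=C[(Z>205)&(Z<226)&(abs(Y-227)<15)&(abs(X-554)<15)&g]; print("tip",len(q),q.mean(0))
for k in("hook_tip","hook_seat"): print(k,[(round(x["p"],2),x["pixel"],atz("wrist",x["pixel"],221.5 if k=="hook_tip" else 190,c).round(1)) for x in robot.mark_of("wrist",k)])
E
```

```text
n 7138 eye tool [60.4  0.8 -8.4] pitch slope 0.002 yawslope 0.008 world eye [552.1 227.6 239.9] tcp [492.9 215.2 231.6] yaw 12.49 12.018165047967639
tip proj [322.98068648 127.91256384] 7.8
arm 1111 12.120392062475958 224.76077471088553 232.53485932595999
tip 180 [555.43821662 225.20383284 219.95904821]
hook_tip [(0.7, [381.1, 228.8], array([511.1, 186.9, 221.5])), (0.65, [327.9, 125.2], array([555.5, 224.8, 221.5]))]
hook_seat [(0.74, [326.0, 64.9], array([584.9, 231.8, 190. ]))]
```

View pics/w3.png

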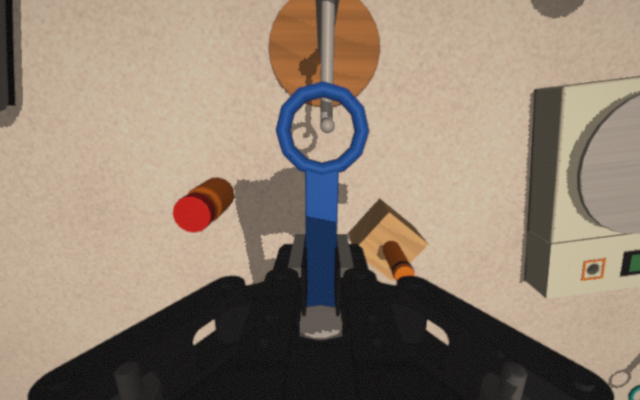

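The hook tip, at (327,126), shows inside the ring centred at (322,128). I centre the ring on it and lower it.

>>> arm_command(plan=[[[1,0.28,0.17,0,0],[1,0.27,0.16,0,0],[1,0,0,0,0],[1,0,0,0.8,0],[1,0,0,0.8,0],[1,0,0,0.8,0],[1,0,0,0.8,0],[1,0,0,0.6,0],[1,0,0,0.2,0],[1,0,0,0,0],[1,0,0,0,0]]])

```text
time: 9.0
tcp_pos: [499.7, 213.1, 192.1]
orientation: [-0.0, 0.994, 0.108, 0.0]
force: [-0.9, -0.4, -1.2]
gripper_width: 11.7
```

```bash
python3 - <<'E'
from eye import *
im,d,e=eye(); im2,d2=robot.read_camera("side"); s=robot.get_state(); print(s["time"],s["force"])
a=cv2.resize(im[60:220,220:420],None,fx=2,fy=2); b=cv2.resize(im2[215:295,240:340],None,fx=4,fy=4)
cv2.imwrite("pics/w4.png",np.hstack([a,b]))
E
```

```text
n 7154 eye tool [60.4  0.7 -8.3] pitch slope 0.003 yawslope 0.008 world eye [558.8 225.3 200.4] tcp [499.7 213.1 192.1] yaw 12.42 12.38057546777392
9.1 [ 1.01098322 -0.33673547 -0.37612762]
```

View pics/w4.png

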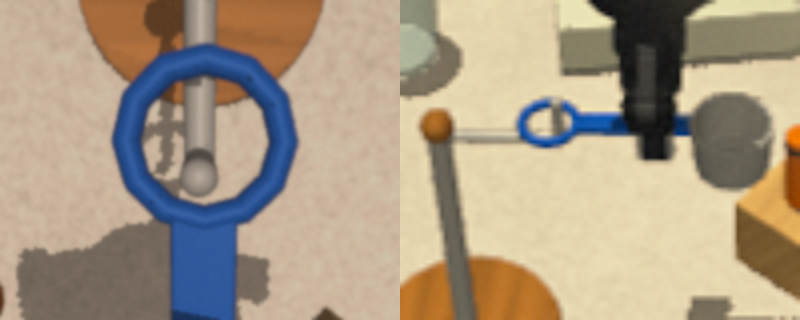

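The ring is threaded over the upturn in both views. I lower the last 3 mm onto the arm, open, and lift away.

>>> arm_command(plan=[[[1,0,0,0.2,0],[1,0,0,0.1,0],[1,0,0,0,0],[0,0,0,0,0],[0,0,0,0,0],[0,0,0,0,0],[0,0,0,-3,0],[0,0,0,-4,0],[0,0,0,-4,0],[0,0,0,0,0],[0,0,0,0,0],[0,0,0,0,0],[0,0,0,0,0],[0,0,0,0,0],[0,0,0,0,0],[0,0,0,0,0],[0,0,0,0,0],[0,0,0,0,0]]])

```text
time: 10.9
tcp_pos: [499.5, 213.0, 298.8]
orientation: [-0.0, 0.994, 0.108, -0.0]
force: [-0.2, -0.0, 0.2]
gripper_width: 85.6
```

```bash
python3 - <<'E'
from h import *
im2,d2=robot.read_camera("side"); im,d=robot.read_camera("wrist"); s=robot.get_state(); print(s["time"],s["force"])
a=cv2.resize(im,None,fx=.6,fy=.6); b=cv2.resize(im2[200:320,230:350],(240,240))
cv2.imwrite("pics/w5.png",np.hstack([a,b]))
cc=robot.calibration("wrist"); w=np.load("pics/w.npy")
print(s["tcp_pos"],yaw(),"pin in tool", delta([433.3,123,79]))
E
```

```text
11.0 [ 0.42785652  0.53833672 -0.29465177]
[499.53940632 212.98232294 298.76840255] 12.41916165116255 pin in tool [-8.4   7.36 21.98]
```

View pics/w5.png

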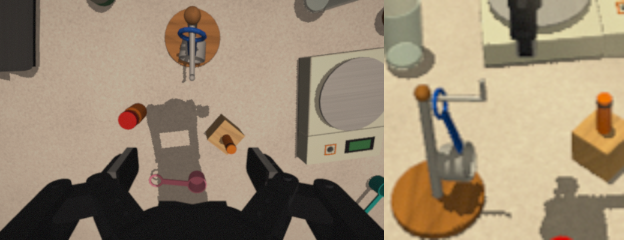

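The scoop hangs by its eye on the arm, with the eye near the post, and may still be swinging. I go above the pin and look again from there.

>>> arm_command(plan=[[[0.3,-0.5,0.5,0.5,0],[0.3,-1.1,0.96,1.5,0],[0.3,-1.1,0.96,1.5,0],[0.3,-1.1,0.96,1.6,0],[0.3,-1.1,0.96,1.6,0],[0.3,-1.1,0.96,1.6,0],[0.3,-1.1,0.96,1.6,0],[0.3,-0.8,0.7,1.5,0],[0.3,-0.5,0.4,1.5,0],[0.3,0,0,0,0],[0.3,0,0,0,0],[0.3,0,0,0,0],[0.3,0,0,0,0],[0.3,0,0,0,0],[0.3,0,0,0,0],[0.3,0,0,0,0],[0.3,0,0,0,0],[0.3,0,0,0,0],[0.3,0,0,0,0],[0.3,0,0,0,0]]])

```text
time: 13.0
tcp_pos: [433.3, 123.1, 169.8]
orientation: [-0.0, 0.994, 0.108, -0.0]
force: [-0.0, -0.3, 0.0]
gripper_width: 59.9
```

```bash
cat > hang.py <<'E'
from h import *
def hang():
    for k in("side","top"):
        im,d=robot.read_camera(k); C=cloud(k,d); hsv=cv2.cvtColor(im,cv2.COLOR_BGR2HSV)
        b=(hsv[...,0]>105)&(hsv[...,0]<130)&(hsv[...,1]>110)&(C[...,2]>60)&(abs(C[...,0]-600)<80)&(abs(C[...,1]-235)<70)
        P=C[b]
        if len(P)<8: print(k,len(P)); continue
        hi=P[P[:,2]>np.percentile(P[:,2],85)].mean(0); lo=P[P[:,2]<np.percentile(P[:,2],15)].mean(0)
        v=hi-lo; print(k,"blue",len(P),"hi",hi.round(1),"lo",lo.round(1),"angle",np.arctan2(np.hypot(v[0],v[1]),v[2]).round(2),"zmax",P[:,2].max().round(1))
    return im
if __name__=="__main__": hang(); print(robot.get_state()["time"])
E
python3 - <<'E'
from hang import *
hang()
c=robot.calibration("wrist"); im,d=robot.read_camera("wrist"); C=cloud("wrist",d,c); X,Y,Z=C[...,0],C[...,1],C[...,2]
s=(Z>108)&(Z<122)&(abs(X-433)<25)&(abs(Y-122)<25); q=C[s]; print("pintop",len(q),q.mean(0),(q.max(0)+q.min(0))/2)
v,u=np.nonzero(s); print("via ray",atz("wrist",(u.mean(),v.mean()),115,c),u.mean(),v.mean())
s=(Z>50)&(Z<60)&(abs(X-433)<50)&(abs(Y-122)<50); print("block",cv2.minAreaRect(C[s][:,:2].astype(np.float32)))
print([(x["p"],atz("wrist",x["pixel"],90,c)) for x in robot.mark_of("wrist","pin_grip")])
print(tool()[0],yaw(),"delta",delta([433.3,122.5,79]))
E
```

```text
side blue 93 hi [607.2 242.4 196.8] lo [588.3 237.7 110.1] angle 0.22 zmax 201.0
top 2
pintop 730 [435.0418586  122.04227073 114.13754719] [434.09564712 121.69969727 112.41988165]
via ray [435.35897809 122.11744603 115.        ] 322.3904109589041 217.06986301369864
block ((433.4779968261719, 121.70240783691406), (60.33937454223633, 60.498931884765625), 63.45482635498047)
[(0.82, array([434.26877203, 121.65311501,  90.        ]))]
[433.34327617 123.04404087 169.78735518] 12.41990781995136 delta [-0.02  0.05  9.08]
```

The scoop hangs at a lean of 0.22 rad, within the limit, with its eye on the arm. Next I grip the pin.

>>> arm_command(plan=[[[0.3,0.1,0.12,1.8,0],[0.3,0,0,1.8,0],[0.3,0,0,1.8,0],[0.3,0,0,1.8,0],[0.3,0,0,1.5,0],[0.3,0,0,0.4,0],[0.3,0,0,0,0],[1,0,0,0,0],[1,0,0,0,0],[1,0,0,0,0],[1,0,0,0,0],[1,0,0,0,0],[1,0,0,0,0],[1,0,0,0,0],[1,0,0,0,0],[1,0,0,0,0]]])

```text
time: 14.8
tcp_pos: [435.0, 122.2, 79.5]
orientation: [-0.0, 0.994, 0.108, 0.001]
force: [-2.1, -0.0, 5.7]
gripper_width: 18.3
```

```bash
python3 hang.py
```

```text
side blue 93 hi [606.9 243.  197.7] lo [588.3 237.7 109.9] angle 0.22 zmax 201.1
top 2
14.9
```

The pin is gripped and the scoop is at rest. I lift the pin and carry it above the hole.

>>> arm_command(plan=[[[1,0,0,-1,0],[1,0,0,-1.5,0],[1,0,0,-2,0],[1,0,0,-2,0],[1,0,0,-0.5,0],[1,0,0,0,0],[1,-0.2,1.5,0,0],[1,-0.4,3,0,0],[1,-0.5,3.5,0,0],[1,-0.5,3.5,0,0],[1,-0.5,3.5,0,0],[1,-0.5,3.5,0,0],[1,-0.5,3.5,0,0],[1,-0.3,2,0,0],[1,-0.11,1.03,0,0],[1,0,0,0,0],[1,0,0,0,0],[1,0,0,0,0]]])

```text
time: 16.7
tcp_pos: [454.1, -128.9, 148.6]
orientation: [-0.0, 0.994, 0.109, -0.0]
force: [-0.2, -0.2, -0.9]
gripper_width: 18.8
```

```bash
python3 - <<'E'
from h import *
p,M=tool(); print(p,yaw(),robot.get_state()["gripper_width"])
out=[]
for k in("side","wrist","top"):
    c=robot.calibration(k); im,d=robot.read_camera(k); np.save(f"pics/{k}p.npy",im); np.save(f"pics/{k}pd.npy",d)
    for n in("scale_hole","pin_tip","pin_grip"):
        print(k,n,[(round(x["p"],2),np.round(x["pixel"],1).tolist(),atz(k,x["pixel"],45 if n=="scale_hole" else p[2]+(-69.5 if n=="pin_tip" else 11),c).round(1).tolist()) for x in robot.mark_of(k,n)[:2]])
    print("proj hole",proj(k,[454.5,-130.2,45],c),"tip",proj(k,p+M@[0,0,69.5],c))
    u,v=(proj(k,[454.5,-130.2,65],c)).astype(int); u=max(60,min(580,u)); v=max(60,min(340,v))
    out.append(cv2.resize(im[v-55:v+55,u-35:u+35] if k!="wrist" else im[v-55:v+55,u-60:u+60],None,fx=3,fy=5 if 0 else 3))
h=max(o.shape[0] for o in out); cv2.imwrite("pics/h1.png",np.hstack(out))
E
```

```text
[ 454.09255771 -128.9031641   148.62261266] 12.48548242780313 18.788107660703808
side scale_hole [(0.8, [350.2, 206.2], [452.8, -116.1, 45.0])]
side pin_tip [(0.43, [351.3, 195.5], [452.3, -125.4, 79.1])]
side pin_grip [(0.38, [354.9, 176.2], [442.5, -116.8, 159.6]), (0.28, [204.1, 364.6], [614.9, 522.9, 159.6])]
proj hole [350.56668343 203.06343032] tip [350.93092946 194.67263204]
wrist scale_hole [(0.72, [323.5, 196.7], [456.4, -131.4, 45.0])]
wrist pin_tip [(0.94, [323.9, 213.8], [453.6, -132.1, 79.1])]
wrist pin_grip [(0.94, [320.3, 267.6], [455.2, -129.2, 159.6]), (0.5, [319.1, 213.7], [480.3, -123.1, 159.6])]
proj hole [321.48971883 198.6156239 ] tip [319.67708513 212.31111143]
top scale_hole [(0.77, [368.9, 232.4], [449.1, -128.4, 45.0]), (0.73, [289.7, 240.4], [429.7, 115.0, 45.0])]
top pin_tip [(0.5, [458.3, 164.1], [649.1, -404.8, 79.1]), (0.36, [366.6, 201.0], [541.7, -121.5, 79.1])]
top pin_grip []
proj hole [369.40705341 230.62762308] tip [370.18832902 230.08056486]
```

View pics/h1.png

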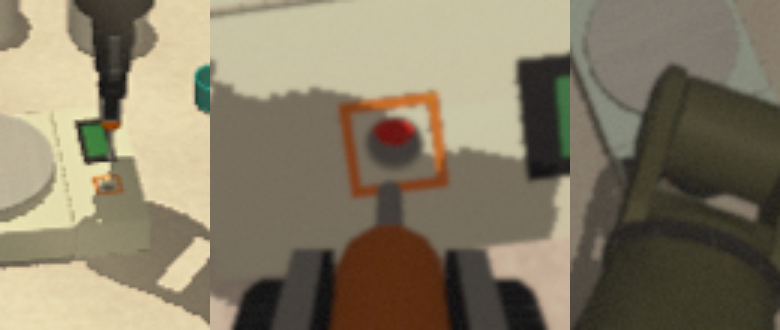

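The wrist crop shows the pin's shaft ending just below the orange frame, about in line with the hole, with the red button visible inside it. I measure the offset of tip from hole in this same view.

```bash
python3 - <<'E'
from h import *
p,M=tool(); c=robot.calibration("wrist"); im=np.load("pics/wristp.npy"); u,v=proj("wrist",[454.5,-130.2,65],c).astype(int); u0,v0=u-60,v-55
h=cv2.cvtColor(im,cv2.COLOR_BGR2HSV); s=(h[...,0]>5)&(h[...,0]<20)&(h[...,1]>150)&(h[...,2]>150); s[:v0]=0; s[v0+70:]=0; s[:,:u0]=0; s[:,u0+120:]=0
ys,xs=np.nonzero(s); P=np.array([atz("wrist",(a,b),45,c)[:2] for a,b in zip(xs,ys)],np.float32); print("frame",len(P),cv2.minAreaRect(P))
hole=(u0+61.5,v0+47.0); tip=(u0+60,v0+62.5); print(hole,tip)
print("hole",atz("wrist",hole,45,c),"tip end (front upper edge)",atz("wrist",tip,p[2]-69.5,c))
# shaft axis lateral: columns
for r in (64,67,70,73):
    print(r, im[v0+r,u0+50:u0+71].mean(1).round().astype(int).tolist())
for r in range(56,66): print("col",r, im[v0+r,u0+58:u0+63].mean().round())
# model: projected centre of shaft at tip and at shoulder
for L in (69.5,50,24.5): print(L,proj("wrist",p+M@[0,0,L],c)-[u0,v0])
ims=np.load("pics/sidep.npy"); print(robot.get_state()["time"])
E
```

```text
frame 124 ((463.1673278808594, -135.9420623779297), (28.21155548095703, 14.83781623840332), 60.02964401245117)
(np.float64(321.5), np.float64(197.0)) (np.int64(320), np.float64(212.5))
hole [ 455.78676243 -130.44313075   45.        ] tip end (front upper edge) [ 453.99261688 -129.65940641   79.28924797]
64 [68, 71, 70, 73, 74, 70, 69, 63, 61, 63, 64, 63, 61, 63, 71, 81, 85, 87, 92, 90, 94]
67 [102, 104, 103, 103, 104, 101, 89, 68, 63, 65, 64, 60, 61, 61, 73, 92, 106, 106, 108, 108, 106]
70 [106, 107, 108, 109, 108, 101, 84, 66, 62, 63, 61, 62, 62, 60, 70, 93, 104, 107, 108, 108, 108]
73 [107, 107, 107, 109, 106, 99, 84, 63, 61, 62, 63, 62, 62, 62, 70, 88, 103, 107, 108, 108, 106]
col 56 78.0
col 57 90.0
col 58 102.0
col 59 106.0
col 60 103.0
col 61 88.0
col 62 70.0
col 63 63.0
col 64 62.0
col 65 62.0
69.5 [60.38019538 62.37226033]
50 [60.35322784 72.15190182]
24.5 [60.3091164 88.1465062]
17.3
```

>>> arm_command(plan=[[[1,0.16,0.18,0,0],[1,0,0,0,0],[1,0,0,1,0],[1,0,0,1,0],[1,0,0,0.6,0],[1,0,0,0,0],[1,0,0,0,0]]])

```text
time: 18.0
tcp_pos: [456.1, -131.3, 122.7]
orientation: [-0.0, 0.994, 0.108, -0.0]
force: [0.6, 0.1, -0.6]
gripper_width: 18.5
```

```bash
python3 - <<'E'
from h import *
p,M=tool(); c=robot.calibration("wrist"); im,d=robot.read_camera("wrist"); s=robot.get_state(); print(p,s["force"],s["time"],s["gripper_width"])
h=proj("wrist",[455.5,-130.3,45],c); t=proj("wrist",p+M@[0,0,69.5],c); print(h,t)
u,v=h.astype(int); im=im[v-35:v+50,u-50:u+50]; print(u-50,v-35); cv2.imwrite("pics/h2.png",cv2.resize(im,None,fx=6,fy=6,interpolation=cv2.INTER_CUBIC))
E
```

```text
[ 456.0779559  -131.30874364  122.65722713] [ 0.20860076 -0.04545236  0.03977237] 18.05 18.587668414888164
[318.90584587 209.20374215] [320.38661477 212.38634837]
268 174
```

View pics/h2.png

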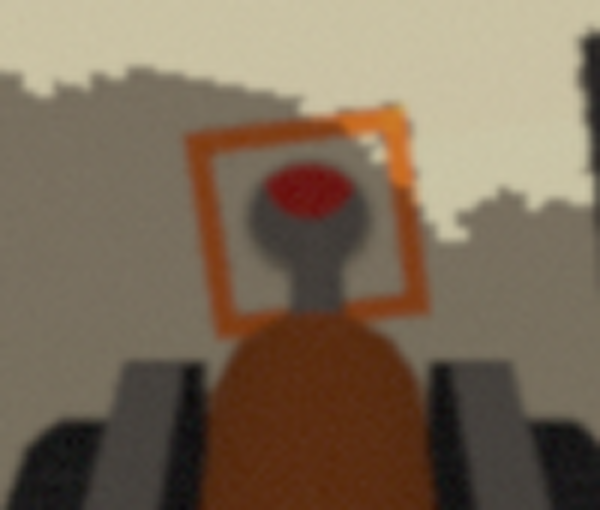

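The pin is centred over the hole (hole centre at (310,218) in the crop, shaft at 318, about 1 mm off). I nudge it by that, enter the hole, and check the force.

>>> arm_command(plan=[[[1,0,-0.1,0,0],[1,0,0,0.5,0],[1,0,0,0.5,0],[1,0,0,0.5,0],[1,0,0,0.5,0],[1,0,0,0,0],[1,0,0,0,0]]])

```text
time: 18.75
tcp_pos: [455.9, -130.3, 102.7]
orientation: [-0.0, 0.994, 0.108, -0.0]
force: [-0.7, 0.0, -0.7]
gripper_width: 19.0
```

```bash
python3 - <<'E'
from hang import *
hang(); s=robot.get_state(); print(s["tcp_pos"],s["force"],s["time"],s["gripper_width"])
E
```

```text
side blue 93 hi [607.3 242.1 196.7] lo [588.6 237.9 110.7] angle 0.22 zmax 200.8
top 4
[ 455.9775862  -130.38729072  102.94605759] [ 0.46947439 -0.67250197 -0.3903131 ] 18.85 18.643872843283933
```

It is in the hole with no contact force, and the scoop still hangs. I press in small steps.

>>> arm_command(plan=[[[1,0,0,0.4,0],[1,0,0,0.4,0],[1,0,0,0.2,0],[1,0,0,0,0],[1,0,0,0,0]]])

```text
time: 19.35
tcp_pos: [456.0, -130.4, 92.9]
orientation: [0.0, 0.994, 0.108, 0.0]
force: [0.6, 0.0, 2.3]
gripper_width: 18.7
```

>>> arm_command(plan=[[[1,0,0,0.2,0],[1,0,0,0.1,0],[1,0,0,0,0],[1,0,0,0,0]]])

```text
time: 19.75
tcp_pos: [455.9, -130.4, 89.9]
orientation: [0.0, 0.994, 0.108, 0.0]
force: [0.5, -0.2, 4.2]
gripper_width: 18.5
```

>>> arm_command(plan=[[[1,0,0,0.1,0],[1,0,0,0.1,0],[1,0,0,0,0],[1,0,0,0,0]]])

```text
time: 20.15
tcp_pos: [456.5, -130.5, 88.9]
orientation: [0.0, 0.994, 0.108, 0.001]
force: [-3.4, 1.3, 17.9]
gripper_width: 18.6
```

The force jumped to 18 N, so the button is on its stop. I hold and check.

>>> arm_command(plan=[[[1,0,0,0,0],[1,0,0,0,0],[1,0,0,0,0],[1,0,0,0,0],[1,0,0,0,0],[1,0,0,0,0],[1,0,0,0,0],[1,0,0,0,0]]])

```text
time: 20.95
tcp_pos: [456.4, -130.5, 88.9]
orientation: [0.0, 0.994, 0.108, 0.001]
force: [-2.9, 1.2, 17.9]
gripper_width: 18.5
```

```bash
python3 - <<'E'
from hang import *
hang(); s=robot.get_state(); print(s["tcp_pos"],s["force"],s["time"],s["gripper_width"])
if s["force"][2]>8: robot.close_job(); print("closed")
E
```

```text
side blue 91 hi [606.9 243.2 196.9] lo [588.5 238.  110.7] angle 0.22 zmax 201.6
top 2
[ 456.45082504 -130.45936264   88.92525865] [-2.83803578  1.81622147 18.37573554] 21.05 18.87458741484811
the job is handed in; nothing more can be done
closed
```

I hung the blue scoop by its eye on the hook, then took the pin from its block and pressed the button through the hole. I handed the job in at 21 s, still gripping the pin and holding the button down.

**Button:** The last check read a steady push of about 18 N, well above the 5 N spring, so the button should be against its stop. The pin tip works out to about 25 mm below the deck top. The gripper opening of 18.5 to 18.9 mm shows the pin is still held.

**Scoop:** It was at rest, leaning about 0.22 rad from vertical (limit 0.6), with its eye on the arm close to the post. Only the side camera confirmed this. The top camera saw too few blue pixels to check it.

**Not checked:** I took no final picture of the jars, bottles and tumbler, but the arm kept clear of them. After release the scoop slid along the hook arm toward the post. I estimate the eye is about 25 mm from the seat point, within the 40 mm limit.

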